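# Lay the tall slim tea log in the inspection cradle

## Robot

A 6-joint arm with a two-finger parallel gripper is mounted at the origin on the work surface. World frame = base frame: x ahead of the robot, y to its left, z up, the work surface at z = 0. Lengths are in m, angles in rad, forces in N, time in s.
With the tool pointing down it reaches from about 0.375 to 0.9 m from the base axis. Payload 3.1 kg.
Tool frame: the origin (TCP) lies between the finger pads; the fingertips stand 11 mm ahead of it and the grasp point (between the pads) lies 8 mm behind it; z points along the fingers, y is the line along which they close (so a half turn about z gives the same grasp; the last joint's range is limited). The gripper opens to 87 mm and grips with 3 to 60 N. Pads are 19 mm wide; open, the fingers measure 117 mm over their backs; the gripper's body (75 mm by 190 mm) begins 51 mm behind the grasp point.
Start: joints at [1.085, 0.527, 1.433, -0, 1.181, -0.178], TCP at [0.189, 0.596, 0.206] pointing down, gripper open.
Joint ranges: [-3.08, 3.08], [-0.75, 2.2], [0.22, 2.44], [-1.43, 4.57], [0, 2.65], [-2.85, 2.85]. Speed limits (rad/s): [2.79, 2.79, 3.14, 3.14, 3.14, 3.14].

## Interface

Orientations are given as a unit quaternion [x, y, z, w].
In Python, from rig import get_obs, camera, hand_in gives the robot as it stands.
- The arm moves only by the shell command python3 -m pendant 'ROWS' [FORCE]. ROWS is JSON, a list that holds one entry, the list of rows, each a list of 7 numbers: the shift along the tool's x, y, z in m, then the turn, a rotation vector about the tool's x, y, z in degrees, then the opening, from 0 (shut) to 1 (fully open). In form: [[[x, y, z, ax, ay, az, fingers], ...]]. A call has exactly 5 rows; each row shifts and turns the commanded pose from where the row before left it, along the tool's axes as they then stand; what a row does not reach is not made up. A row lasts 1/8 s, in which the tool goes at most 62.5 mm and 10.7 degrees, less where a joint would pass 70% of its speed; a pose out of reach is approached as far as the arm can. A call with a gripper value outside its range is refused whole. The fingers move at their own pace and stop on an object; FORCE is the grip in N (left out, the last holds). Time passes only in rows, so rows that do not move let the fingers close, or fill a call up. It gives the time, the measured TCP pose, the force, the opening and the grip force at its end, in the units of the state.
- get_obs(): the state, without advancing time (a new reading comes with each control period).
- camera(name): name is "scene" or "side" or "wrist"; returns a dict with "img" (384x512x3 uint8, red, green, blue), "intrinsics" (3x3 intrinsics, pixels), "R" (3x3) and "t" (3): a world point X has camera coordinates R X + t; the wrist camera has in their place "T_tool_cam" (4x4, takes a point from camera to tool coordinates, whose origin is the TCP and whose axes are the flange's). Camera axes: x right, y down, z forward; pixel columns grow to the right and rows downward; lengths in m; the calibration is good to about 2 mm. A picture is of the moment at which its call begins: read the wrist's pose just before it. There is no depth.
- hand_in(): hands the job in; it is judged then, once.
The state is a dict: "time": time; "q": joint angles; "joint_velocities": joint speeds; "joint_torque": joint torques, N m; "position": TCP position; "tool_rot": TCP orientation; "ft_force": force on the tool from outside, world axes, zero at the start; "moment": the same for the moment, N m; "grip_width": finger opening in m; "grip_force": force on a finger pad.
Only numpy, scipy, OpenCV 4.12 (cv2) and the standard library are available. Lean on these libraries where they do the work, as an engineer would, in place of code of your own. Each camera call takes 0.05 s, during which the arm holds its last target. There are 200 camera calls.

## Task

Three pressed tea logs stand on the inspection bench: a short one, a thick one, and a tall slim one. Lay the tall slim log on its side in the wooden V cradle so that it rests in both notches and sticks out about equally at the two ends, either way round, lowering it in with the gripper rather than dropping it. Leave the other two logs standing where they are.

Things in the scene. Friction and masses are not known exactly. Their poses are not given: they have to be found in the camera images.
- tall_log: The tall slim pressed tea log to be laid down: a dark brown solid cylinder, 48 mm in diameter and 130 mm long, about 0.26 kg, loose, with a thin pale band near each end. It starts standing upright on the bench. Origin at its centre (65 mm above the bench while standing); z runs along its length. Both ends are alike.
- cradle: Wooden V cradle fixed to the bench: base board 150 (x) by 90 (y) by 15 mm with two saddles, each with a 90 degree V notch, 12 mm thick, 66 mm wide, centred at x = -45 and +45 mm; V bottoms 36 mm and saddle tops 60 mm above the bench, 78 mm gap between them for the fingers. Origin: centre of the underside; the log must lie along x; z up. Seated, its axis is 70 mm above the bench, over y = 0.
- short_log: The short tea log, to be left alone: dark brown upright cylinder 48 mm in diameter and 75 mm tall, with pale bands. Origin at its centre, z along its length.
- thick_log: The thick tea log, to be left alone: dark brown upright cylinder 72 mm in diameter and 130 mm tall, with pale bands. Origin at its centre, z along its length.
Mind the look-alikes: they are no part of the job. What is shaped like the cradle but green or yellow is not meant.

How it is judged:
By the outcome, as a careful person would: the job done as asked, in the order asked, and still so for the second after the job is handed in, with the robot touching nothing.
It also fails if it takes over 38 s, if anything falls off the work surface, if the arm or the gripper's body presses on something with over 40 N, if the wrist force passes 120 N, or if a joint passes its speed limit or range.

## Working session

There is one attempt and no reset: what is moved stays moved. The work goes in short steps, Python scripts to look and compute and a shell command to move; the robot and the scene stay as the last step left them, time stands still between calls to the robot, and variables do not carry over. Pictures are saved under pics/ and viewed, at most 10 in all, crops included, and the job is handed in when it is done.

```bash
mkdir -p pics
python3 - <<'E'
from rig import get_obs,camera
import cv2,numpy as np,pickle
o=get_obs();print(o)
d={}
for n in("scene","side"):
    c=camera(n);d[n]=c;cv2.imwrite(f"pics/{n}.png",cv2.resize(c["img"][:,:,::-1],None,fx=1.5625,fy=1.5625,interpolation=cv2.INTER_CUBIC))
    print(n,c["intrinsics"],c["R"],c["t"])
pickle.dump(d,open("cams.pkl","wb"))
E
```

```text
{'time': 0.0, 'q': array([ 1.08550590e+00,  5.28460494e-01,  1.43393362e+00,  7.93921871e-06,
        1.18141690e+00, -1.78520016e-01]), 'joint_velocities': array([ 0.00040665,  0.00152676, -0.0012449 , -0.00061019, -0.00131642,
        0.00100892]), 'joint_torque': array([ 4.46179674e-04, -4.40027583e+01, -1.76594174e+01,  6.33835117e-02,
        5.81221946e-02, -1.61950893e-04]), 'position': array([0.18834382, 0.59511379, 0.20466523]), 'tool_rot': array([ 1.52785860e-01,  9.88258696e-01, -1.04744886e-03, -3.64891188e-04]), 'ft_force': array([-0.25543795, -0.69102243,  0.1817432 ]), 'moment': array([ 0.00745138,  0.0540816 , -0.00387066]), 'grip_force': 0.0, 'grip_width': 0.08698412886188012}
scene [[484.62773651   0.         257.24081932]
 [  0.         484.62773651 196.80757842]
 [  0.           0.           1.        ]] [[ 0.62732774  0.77875464  0.00105462]
 [ 0.49049324 -0.39406546 -0.77725722]
 [-0.60487708  0.4881123  -0.62918208]] [-0.21028334 -0.14205026  1.68490951]
side [[428.66227211   0.         260.1982045 ]
 [  0.         428.66227211 192.81024885]
 [  0.           0.           1.        ]] [[ 0.68524069 -0.72831014  0.00308773]
 [-0.51034362 -0.4831799  -0.71139762]
 [ 0.51961003  0.4859028  -0.70278296]] [-0.29988866  0.26238237  0.877578  ]
```

View pics/scene.png

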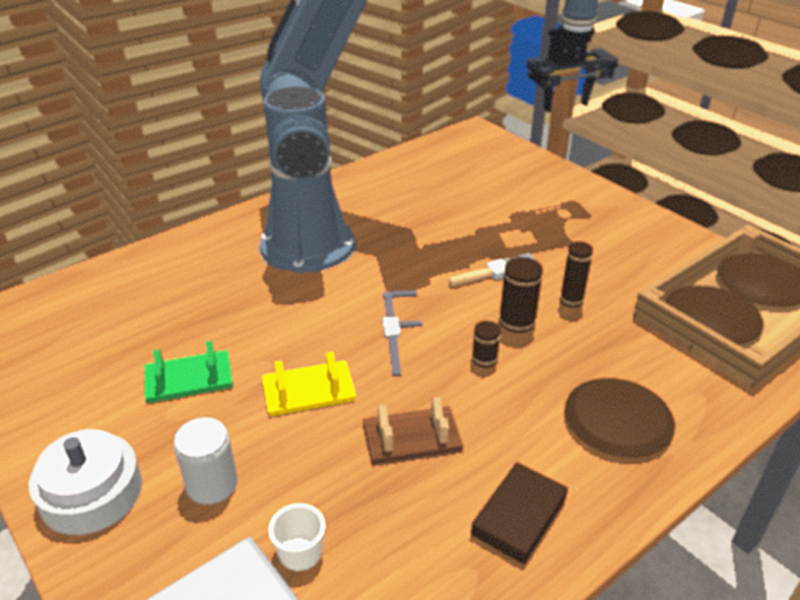

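View pics/side.png

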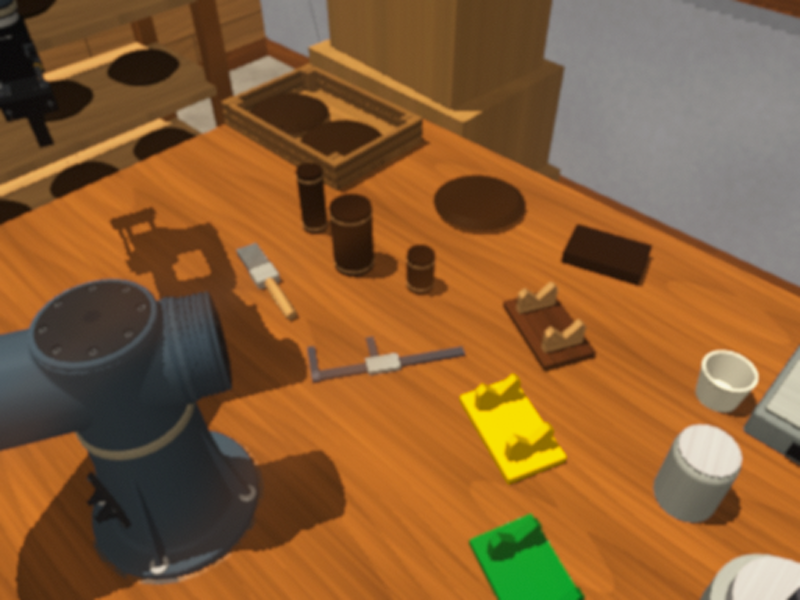

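The scene view shows the tall slim log at about (576,273), the thick log at (521,295), the short log at (486,345) and the brown cradle at (412,432). In the side view the tall log is at (312,198) and the cradle at (548,327). I'll enlarge both targets.

Run:
```python
import pickle,cv2,numpy as np
d=pickle.load(open("cams.pkl","rb"))
def crop(n,u,v): # 80x60 px ->400x300
    return cv2.resize(d[n]["img"][v:v+60,u:u+80,::-1],(400,300),interpolation=cv2.INTER_CUBIC)
im=np.vstack([np.hstack([crop("scene",325,148),crop("scene",225,246)]),np.hstack([crop("side",165,98),crop("side",312,178)])])
cv2.imwrite("pics/c.png",im)
```

```text
(no output)
```

View pics/c.png

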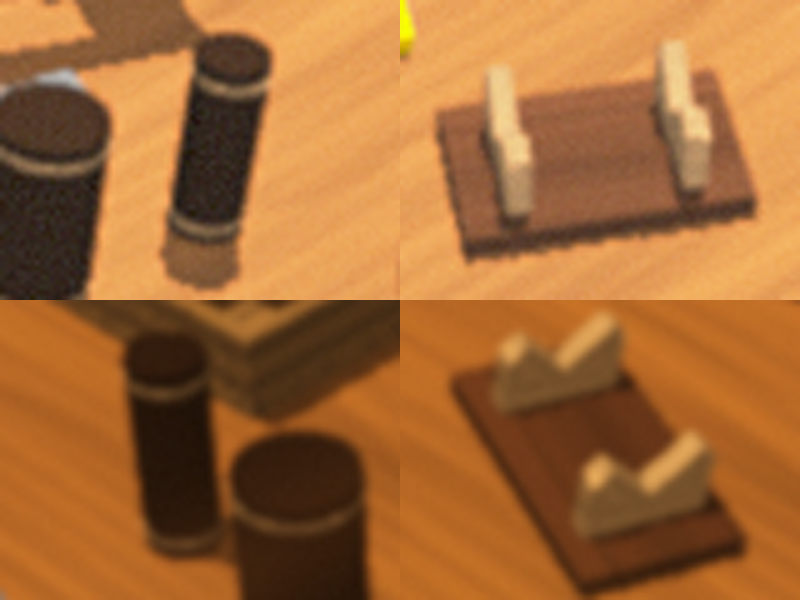

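The crops show the log's top centre at about (233,60) in the scene view and (168,358) in the side view. The cradle's board-top corners are sharp in both.

```bash
cat > h.py <<'E'
import pickle,numpy as np
d=pickle.load(open("cams.pkl","rb"))
def ray(n,u,v):
    c=d[n];r=c["R"].T@np.linalg.inv(c["intrinsics"])@[u,v,1];return -c["R"].T@c["t"],r
def onz(n,u,v,z):
    o,r=ray(n,u,v);return o+r*(z-o[2])/r[2]
E
python3 - <<'E'
from h import *
f=lambda n,u0,v0,x,y,z:onz(n,u0+(x+.5)/5-.5,v0+(y+.5)/5-.5,z)
np.set_printoptions(precision=4,suppress=True)
print("log top",f("scene",325,148,233,60,.13),f("side",165,98,168,58,.13))
print("log bot",f("scene",325,148,206,218,0),f("side",165,98,185,233,0))
C=np.array([f("scene",225,246,x-400,y,.015) for x,y in[(438,113),(715,72),(755,198),(468,240)]])
S=np.array([f("side",312,178,x-400,y-300,.015) for x,y in[(453,382),(628,378),(743,540),(582,585)]])
for P in(C,S):
    print(P[:,:2],P.mean(0)); e=[np.linalg.norm(P[i]-P[i-1]) for i in range(4)];print(np.array(e))
    for i in range(4):
        w=P[i]-P[i-1];print(np.degrees(np.arctan2(w[1],w[0])),end=" ")
    print()
E
python3 - <<'E'
from h import *
# thick, short tops
for n,p in(("scene",[(521,270,.13),(487,331,.075)]),("side",[(351,210,.13),(421,256,.075)])):
    for u,v,z in p: print(n,onz(n,u/1.5625,v/1.5625,z))
E
```

```text
log top [0.5078 0.2957 0.13  ] [0.5047 0.3008 0.13  ]
log bot [0.5006 0.3076 0.    ] [0.5085 0.3092 0.    ]
[[ 0.5105 -0.2246]
 [ 0.5787 -0.0932]
 [ 0.6559 -0.1351]
 [ 0.5872 -0.2632]] [ 0.5831 -0.179   0.015 ]
[0.0859 0.1481 0.0877 0.1453]
153.32791105378254 62.545772234889206 -28.46767109546465 -118.17745473898711 
[[ 0.5752 -0.0931]
 [ 0.6407 -0.1579]
 [ 0.5851 -0.2623]
 [ 0.5077 -0.2217]] [ 0.5772 -0.1837  0.015 ]
[0.1453 0.0921 0.1183 0.0874]
62.3172260252438 -44.71707887846736 -118.01523486958494 152.3473676150775 
scene [0.48410045 0.16022242 0.13      ]
scene [0.52529287 0.03999003 0.075     ]
side [0.47563255 0.16301411 0.13      ]
side [0.51718429 0.0421786  0.075     ]
```

Measured, and consistent with the given sizes and heights:

| Item | Position (m) | Note |
|---|---|---|
| Log | (0.506, 0.302) | |
| Cradle | (0.581, -0.178) | axis at about 62° |

Plan: take the log side-on with the tool horizontal. A turn of -90° about tool y from here points it at azimuth -18°. Then pitch it back to lay the log in the cradle.

```bash
cat > o.py <<'E'
from rig import get_obs
import numpy as np,pickle,os
from scipy.spatial.transform import Rotation as Ro
np.set_printoptions(precision=4,suppress=True)
o=get_obs();L=pickle.load(open("log.pkl","rb")) if os.path.exists("log.pkl") else []
L.append((o["q"],o["position"],o["tool_rot"]));pickle.dump(L,open("log.pkl","wb"))
R=Ro.from_quat(o["tool_rot"]).as_matrix()
print("t",o["time"],"q",o["q"],"p",o["position"],"F",o["ft_force"],"w",o["grip_width"],"g",o["grip_force"]);print(R)
E
python3 o.py >/dev/null; python3 -m pendant '[[[0,0,-0.02,0,-9,0,1],[0,0,-0.02,0,-9,0,1],[0,0,-0.02,0,-9,0,1],[0,0,0,0,-9,0,1],[0,0,0,0,-9,0,1]]]' 20; python3 o.py
python3 -m pendant '[[[0,0,0,0,-9,0,1],[0,0,0,0,-9,0,1],[0,0,0,0,-9,0,1],[0,0,0,0,-9,0,1],[0,0,0,0,-9,0,1]]]'; python3 o.py
```

```text
time: 0.72
position: [0.1793, 0.5991, 0.2651]
tool_rot: [0.141, 0.912, -0.058, 0.38]
ft_force: [0.1, -0.6, -0.6]
grip_width: 0.0872
grip_force: 0.0
t 0.725 q [ 1.4627  0.6253  1.3495 -0.7819  1.4206  0.4249] p [0.1793 0.5991 0.2651] F [ 0.1244 -0.6227 -0.5781] w 0.08721301531784105 g 0.0
[[-0.6708  0.3011  0.6777]
 [ 0.2133  0.9536 -0.2126]
 [-0.7103  0.0019 -0.7039]]
time: 1.35
position: [0.1791, 0.599, 0.2639]
tool_rot: [0.107, 0.697, -0.108, 0.701]
ft_force: [1.2, 0.8, -0.1]
grip_width: 0.087
grip_force: 0.0
t 1.35 q [ 1.5957  0.9652  1.3367 -1.3493  1.8178  0.7578] p [0.1791 0.599  0.2639] F [ 1.1951  0.8389 -0.1299] w 0.08698907211252653 g 0.0
[[ 0.0044  0.3005  0.9538]
 [-0.0016  0.9538 -0.3005]
 [-1.     -0.0002  0.0047]]
```

```bash
python3 -m pendant '[[[0,-0.02,0.03,0,0,0,1],[0,-0.02,0.03,0,0,0,1],[0,-0.02,0.03,0,0,0,1],[0,-0.02,0.03,0,0,0,1],[0,-0.02,0.03,0,0,0,1]]]' >/dev/null; python3 o.py
python3 -m pendant '[[[0,-0.018,0.027,0,0,0,1],[0,-0.018,0.027,0,0,0,1],[0,-0.017,0.027,0,0,0,1],[0,-0.017,0.027,0,0,0,1],[0,-0.017,0.027,0,0,0,1]]]'>/dev/null; python3 o.py
```

```text
t 1.975 q [ 1.4095  0.855   1.746  -1.4304  1.6449  1.035 ] p [0.2844 0.4568 0.2628] F [-0.2983 -0.0052 -0.2162] w 0.08676740062282758 g 0.0
[[-0.0083  0.3143  0.9493]
 [ 0.0016  0.9493 -0.3143]
 [-1.     -0.0011 -0.0084]]
t 2.6 q [ 1.2983  0.8121  1.9792 -1.43    1.5714  1.2212] p [0.3112 0.3402 0.2563] F [-0.1547  0.5294 -0.8642] w 0.08712046226860815 g 0.0
[[-0.0448  0.394   0.918 ]
 [ 0.0164  0.9191 -0.3937]
 [-0.9989 -0.0026 -0.0476]]
```

```bash
cat > kin.py <<'E'
import pickle,numpy as np
from scipy.spatial.transform import Rotation as Ro
from scipy.optimize import least_squares
LO=np.array([-3.08,-.75,.22,-1.43,0,-2.85]);HI=np.array([3.08,2.2,2.44,4.57,2.65,2.85])
def fk(q,p,s4=1,s6=1,yaw=0.):
    h,lat,a,fx,b,wx,c=p
    R1=Ro.from_euler('z',q[0]);R2=R1*Ro.from_euler('y',q[1]);R3=R2*Ro.from_euler('y',q[2])
    R4=R3*Ro.from_euler('z',s4*q[3]);R5=R4*Ro.from_euler('y',q[4]);R6=R5*Ro.from_euler('z',s6*q[5]+yaw)
    x=np.array([0,0,h])+R1.apply([0,lat,0])+R2.apply([0,0,a])+R3.apply([fx,0,b])+R4.apply([wx,0,0])+R5.apply([0,0,c])
    return x,R6
L=pickle.load(open("log.pkl","rb"))
def fit():
    best=None
    for s4 in(1,-1):
        for s6 in(1,-1):
            for yaw in np.arange(4)*np.pi/2:
                def f(p):
                    r=[]
                    for q,x,o in L:
                        X,R=fk(q,p,s4,s6,yaw);r+=list(X-x)+list(.2*(R.inv()*Ro.from_quat(o)).as_rotvec())
                    return np.array(r+list(1e-3*(p-[.35,0,.4,0,.4,0,.2])))
                s=least_squares(f,[.35,0,.4,0,.4,0,.2])
                if best is None or s.cost<best[0]: best=(s.cost,s.x,s4,s6,yaw,f(s.x))
    return best
if __name__=="__main__":
    b=fit();np.set_printoptions(precision=4,suppress=True);print(b[:5]);print(b[5][:-7].reshape(-1,6))
    pickle.dump(b[1:5],open("k.pkl","wb"))
def ik(pos,Rm,n=60):
    P=pickle.load(open("k.pkl","rb"));T=Ro.from_matrix(Rm);out=[];g=np.random.default_rng(0)
    for _ in range(n):
        def f(q):
            X,R=fk(q,*P);return np.r_[X-pos,.2*(R.inv()*T).as_rotvec()]
        s=least_squares(f,g.uniform(LO,HI),bounds=(LO,HI),max_nfev=80)
        if s.cost<1e-8 and not any(np.allclose(s.x,o,atol=.02) for o in out): out.append(s.x)
    return out
E
python3 kin.py
```

```text
(np.float64(4.073495570141782e-08), array([0.2742, 0.111 , 0.588 , 0.1141, 0.3917, 0.    , 0.3224]), 1, 1, np.float64(1.5707963267948966))
[[-0. -0.  0. -0. -0. -0.]
 [ 0. -0.  0.  0.  0. -0.]
 [ 0.  0.  0. -0. -0.  0.]
 [ 0. -0. -0.  0.  0.  0.]
 [ 0. -0. -0.  0.  0.  0.]]
```

```bash
cat > scan.py <<'E'
from kin import *
np.set_printoptions(precision=2,suppress=True)
up=np.array([0,0,1.]);log=np.array([.506,.302,.085]);cr=np.array([.5815,-.178,.07])
mk=lambda x,z:np.c_[x,np.cross(z,x),z]
for s in(-1,1):
  for t in(0,20,35):
    t_=np.radians(t);st,ct=np.sin(t_),np.cos(t_)
    for az in(62,242):
        c=np.array([np.cos(np.radians(az)),np.sin(np.radians(az)),0]);z=-st*c-ct*up;x=s*(ct*c-st*up)
        for q in ik(cr+.008*z+.02*-c,mk(x,z),25): print("FINAL s",s,"t",t,"az",az,q,(np.minimum(q-LO,HI-q)).min())
    for a in range(-60,75,20):
        h=np.array([np.cos(np.radians(a)),np.sin(np.radians(a)),0]);z=ct*h-st*up;x=s*(ct*up+st*h)
        for q in ik(log+.008*z,mk(x,z),25): print("GRASP s",s,"t",t,"a",a,q,(np.minimum(q-LO,HI-q)).min())
E
time python3 scan.py | awk '$NF>0.08'
```

```text
FINAL s -1 t 0 az 242 [-0.45  0.7   1.58 -0.    0.87  0.04] 0.8619564933426977
GRASP s -1 t 0 a -60 [ 0.86  1.22  1.37 -1.28  1.75  1.04] 0.14652225017008425
GRASP s -1 t 0 a -20 [0.85 1.21 1.9  4.34 1.56 1.55] 0.22686367243304062
GRASP s -1 t 0 a 0 [0.69 1.32 2.14 3.86 1.81 1.77] 0.3016006091339287
GRASP s -1 t 0 a 20 [0.35 1.46 2.3  3.14 2.19 1.57] 0.14169532116296812
GRASP s -1 t 0 a 40 [-0.04  1.47  2.31  2.29  2.02  1.11] 0.13433403578110958
GRASP s -1 t 0 a 60 [-0.24  1.33  2.16  1.84  1.67  1.24] 0.28445601165901246
FINAL s -1 t 20 az 62 [-0.34  0.74  1.54 -0.43  0.96 -2.73] 0.12316242333247152
FINAL s -1 t 20 az 242 [-0.63  0.71  1.63  0.45  0.91 -0.43] 0.814906396872036
GRASP s -1 t 20 a -60 [ 0.83  1.04  1.45 -1.12  1.47  0.95] 0.31055168140591527
GRASP s -1 t 20 a -20 [0.81 0.99 1.97 4.37 1.15 1.39] 0.19717430669803182
GRASP s -1 t 20 a 0 [0.66 1.05 2.21 3.78 1.31 1.64] 0.2306972256903248
GRASP s -1 t 20 a 60 [-0.18  1.05  2.23  1.95  1.27  1.43] 0.21308922471515412
FINAL s -1 t 35 az 62 [-0.23  0.82  1.47 -0.66  1.12 -2.5 ] 0.35228282281883816
FINAL s -1 t 35 az 242 [-0.7
[... 1630 characters left out ...]
 1.12  0.64] 0.7683079050760461
FINAL s 1 t 35 az 242 [-0.75  0.77  1.63  0.7   1.04  2.42] 0.42863208106309836
GRASP s 1 t 35 a -60 [ 0.78  0.91  1.51 -0.98  1.27 -2.3 ] 0.44953531701957095
GRASP s 1 t 35 a -40 [ 0.79  0.86  1.74 -1.29  1.02 -2.22] 0.14214323769845572
GRASP s 1 t 35 a -20 [ 0.74  0.83  1.97  4.49  0.84 -1.99] 0.08059113925669337
GRASP s 1 t 35 a 0 [ 0.59  0.84  2.17  3.8   0.85 -1.67] 0.26709465264424237
GRASP s 1 t 35 a 20 [ 0.35  0.87  2.31  3.14  1.   -1.57] 0.1321178826712357
GRASP s 1 t 35 a 40 [ 0.08  0.87  2.31  2.54  1.   -1.6 ] 0.12599904363706127
GRASP s 1 t 35 a 60 [-0.09  0.84  2.19  1.93  0.91 -1.44] 0.2524786134435968
real	1m15.181s
user	1m15.508s
sys	0m0.173s
```

The model fits to well under a millimetre. The approach at azimuth -60°, tilted 20° down with x down, stays on the current wrist branch. I'll check the tray clearance and work out the rows.

```bash
cat > plan.py <<'E'
# usage: rows for a straight move from the present pose to (pos,R)
from kin import *
from rig import get_obs
from scipy.spatial.transform import Slerp
np.set_printoptions(precision=3,suppress=True)
up=np.array([0,0,1.])
def dirv(a): a=np.radians(a);return np.array([np.cos(a),np.sin(a),0])
def grasp(a,t): # tool at azimuth a, t deg below horizontal, x down
    t=np.radians(t);z=np.cos(t)*dirv(a)-np.sin(t)*up;x=-(np.cos(t)*up+np.sin(t)*dirv(a));return np.c_[x,np.cross(z,x),z]
def lay(az,t): # log's upper end towards az
    t=np.radians(t);c=dirv(az);z=-np.sin(t)*c-np.cos(t)*up;x=-(np.cos(t)*c-np.sin(t)*up);return np.c_[x,np.cross(z,x),z]
def rows(way,p=None,R=None,q=None):
    """way: list of (pos,R,n)"""
    P=pickle.load(open("k.pkl","rb"));o=get_obs()
    p=o["position"];R=Ro.from_quat(o["tool_rot"]);q=o["q"]
    for tp,tR,n in way:
        tR=Ro.from_matrix(tR);dr=(R.inv()*tR).as_rotvec();r=np.degrees(dr)/n
        for i in range(n):
            a=R*Ro.from_rotvec(dr*i/n);sh=a.inv().apply((tp-p)/n)
            T=R*Ro.from_rotvec(dr*(i+1)/n);X=p+(tp-p)*(i+1)/n
            def f(v):
                Y,S=fk(v,*P);return np.r_[Y-X,.2*(S.inv()*T).as_rotvec()]
            s=least_squares(f,np.clip(q,LO+1e-3,HI-1e-3),bounds=(LO,HI));dq=np.abs(s.x-q).max()*8;q=s.x
            print(sh,r,"q",q,"err %.4f v %.2f marg %.2f"%(np.sqrt(2*s.cost),dq,np.minimum(q-LO,HI-q).min()))
        p,R=tp,tR
        print("--")
E
python3 - <<'E'
from h import *
for n,p in(("scene",[(637,297,.03),(742,388,0),(741,365,.04)]),("side",[(342,187,0),(342,165,.04),(223,105,.03)])):
    for u,v,z in p: print(n,onz(n,u/1.5625,v/1.5625,z))
from plan import *
R=grasp(-60,20);g=np.array([.506,.302,.078])+.008*R[:,2]
print(R)
rows([(np.array([.36,.45,.25]),R,5),(g-.11*R[:,2],R,5),(g,R,5)])
E
```

```text
scene [0.600167   0.37981445 0.03      ]
scene [0.85882872 0.34829894 0.        ]
scene [0.84136037 0.35296655 0.04      ]
side [0.63091963 0.36484276 0.        ]
side [0.64641981 0.37777291 0.04      ]
side [0.63613862 0.77532252 0.03      ]
[[-0.171  0.866  0.47 ]
 [ 0.296  0.5   -0.814]
 [-0.94   0.    -0.342]]
[0.001 0.024 0.   ] [7.236 3.344 1.484] q [ 1.273  0.795  1.828 -1.315  1.593  1.081] err 0.0000 v 1.21 marg 0.12
[ 0.002  0.024 -0.003] [7.236 3.344 1.484] q [ 1.243  0.796  1.678 -1.208  1.638  0.965] err 0.0000 v 1.21 marg 0.22
[ 0.003  0.023 -0.005] [7.236 3.344 1.484] q [ 1.21   0.811  1.526 -1.109  1.703  0.869] err 0.0000 v 1.21 marg 0.32
[ 0.004  0.022 -0.008] [7.236 3.344 1.484] q [ 1.174  0.836  1.373 -1.02   1.783  0.791] err 0.0000 v 1.23 marg 0.41
[ 0.005  0.021 -0.011] [7.236 3.344 1.484] q [ 1.136  0.871  1.217 -0.938  1.876  0.729] err 0.0000 v 1.25 marg 0.49
--
[0.019 0.01  0.029] [0. 0. 0.] q [ 1.104  0.897  1.246 -0.946  1.821  0.759] err 0.0000 v 0.44 marg 0.48
[0.019 0.01  0.029] [0. 0. 0.] q [ 1.072  0.927  1.269 -0.958  1.769  0.787] err 0.0000 v 0.42
[... 156 characters left out ...]
  0.994  1.299 -0.991  1.672  0.839] err 0.0000 v 0.38 marg 0.44
[0.019 0.01  0.029] [0. 0. 0.] q [ 0.973  1.03   1.306 -1.012  1.628  0.862] err 0.0000 v 0.35 marg 0.42
--
[0.    0.    0.022] [0. 0. 0.] q [ 0.946  1.032  1.338 -1.03   1.594  0.881] err 0.0000 v 0.27 marg 0.40
[0.    0.    0.022] [0. 0. 0.] q [ 0.919  1.035  1.369 -1.05   1.561  0.901] err 0.0000 v 0.26 marg 0.38
[0.    0.    0.022] [0. 0. 0.] q [ 0.89   1.038  1.397 -1.072  1.529  0.92 ] err 0.0000 v 0.26 marg 0.36
[0.    0.    0.022] [0. 0. 0.] q [ 0.861  1.043  1.424 -1.095  1.498  0.939] err 0.0000 v 0.25 marg 0.33
[0.    0.    0.022] [0. 0. 0.] q [ 0.832  1.049  1.449 -1.12   1.468  0.958] err 0.0000 v 0.24 marg 0.31
--
```

```bash
python3 -m pendant '[[[0.001,0.024,0,7.2,3.3,1.5,1],[0.002,0.024,-0.003,7.2,3.3,1.5,1],[0.003,0.023,-0.005,7.2,3.3,1.5,1],[0.004,0.022,-0.008,7.2,3.3,1.5,1],[0.005,0.021,-0.011,7.2,3.3,1.5,1]]]' >/dev/null; python3 o.py
python3 - <<'E'
from plan import *
R=grasp(-60,20);g=np.array([.506,.302,.078])+.008*R[:,2]
rows([(g-.12*R[:,2],R,5)])
E
```

```text
t 3.225 q [ 1.1391  0.8733  1.2137 -0.9374  1.8785  0.7316] p [0.3586 0.4518 0.2494] F [ 0.1822 -0.8698  0.1929] w 0.08712330086396519 g 0.0
[[-0.1687  0.8659  0.471 ]
 [ 0.2964  0.5003 -0.8135]
 [-0.94    0.0023 -0.3411]]
[0.018 0.01  0.028] [ 0.012  0.011 -0.024] q [ 1.109  0.9    1.239 -0.945  1.827  0.759] err 0.0000 v 0.41 marg 0.48
[0.018 0.011 0.028] [ 0.012  0.011 -0.024] q [ 1.078  0.929  1.259 -0.956  1.777  0.785] err 0.0000 v 0.40 marg 0.47
[0.018 0.011 0.028] [ 0.012  0.011 -0.024] q [ 1.047  0.961  1.275 -0.97   1.73   0.809] err 0.0000 v 0.38 marg 0.46
[0.018 0.011 0.028] [ 0.012  0.011 -0.024] q [ 1.016  0.994  1.285 -0.986  1.686  0.832] err 0.0000 v 0.36 marg 0.44
[0.018 0.011 0.028] [ 0.012  0.011 -0.024] q [ 0.985  1.03   1.29  -1.004  1.644  0.854] err 0.0000 v 0.33 marg 0.43
--
```

```bash
python3 -m pendant '[[[0.018,0.011,0.028,0,0,0,1],[0.018,0.011,0.028,0,0,0,1],[0.018,0.011,0.028,0,0,0,1],[0.018,0.010,0.028,0,0,0,1],[0.018,0.010,0.028,0,0,0,1]]]' >/dev/null; python3 o.py
python3 - <<'E'
from rig import *
import cv2,numpy as np,pickle
o=get_obs();c=camera("wrist");cv2.imwrite("pics/w1.png",c["img"][:,:,::-1]);pickle.dump((o,c),open("w1.pkl","wb"))
print(c["T_tool_cam"],c["intrinsics"])
from scipy.spatial.transform import Rotation as Ro
R=Ro.from_quat(o["tool_rot"]).as_matrix();T=c["T_tool_cam"]
for P in([.506,.302,0],[.506,.302,.13]):
    x=T[:3,:3].T@(R.T@(np.array(P)-o["position"])-T[:3,3]);u=c["intrinsics"]@x;print(P,u[:2]/u[2],x[2])
E
```

```text
t 3.85 q [ 0.98    1.0287  1.2989 -1.0128  1.6368  0.859 ] p [0.4562 0.3897 0.1164] F [ 0.0293 -0.0455 -0.1142] w 0.08705292965195689 g 0.0
[[-0.1682  0.8642  0.4742]
 [ 0.2942  0.5032 -0.8126]
 [-0.9408  0.0029 -0.3389]]
[[ 7.49903297e-04 -9.64294963e-01 -2.64829497e-01  7.28447993e-02]
 [ 9.99999132e-01  1.01012833e-03 -8.46427675e-04  1.02247344e-03]
 [ 1.08371772e-03 -2.64828632e-01  9.64294883e-01 -1.79198960e-01]
 [ 0.00000000e+00  0.00000000e+00  0.00000000e+00  1.00000000e+00]] [[285.94397669   0.         255.02822944]
 [  0.         285.94397669 196.66003818]
 [  0.           0.           1.        ]]
[0.506, 0.302, 0] [253.01345207 115.64738825] 0.3016460681407509
[0.506, 0.302, 0.13] [253.17664388 239.95675809] 0.29155368597297987
```

View pics/w1.png

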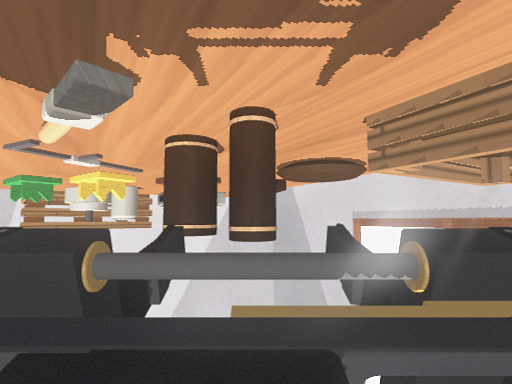

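The wrist view is upside down. It shows the tall log centred between the fingers at columns 230–276 (centre 253, exactly as predicted), with the thick log beyond at column 190. I'll advance and grip.

```bash
python3 -m pendant '[[[0,0,0.023,0,0,0,1],[0,0,0.023,0,0,0,1],[0,0,0.023,0,0,0,1],[0,0,0.023,0,0,0,1],[0.002,0,0.023,0,0,0,1]]]' >/dev/null; python3 o.py
python3 -m pendant '[[[0,0,0,0,0,0,0.8],[0,0,0,0,0,0,0.5],[0,0,0,0,0,0,0.3],[0,0,0,0,0,0,0.3],[0,0,0,0,0,0,0.3]]]' 35; python3 o.py
```

```text
t 4.525 q [ 0.8324  1.0478  1.4493 -1.1255  1.4689  0.9613] p [0.5108 0.2961 0.077 ] F [ 0.6898 -0.6415 -0.2096] w 0.08682853318667712 g 0.0
[[-0.1669  0.8643  0.4745]
 [ 0.2949  0.5029 -0.8125]
 [-0.9408  0.0044 -0.3388]]
time: 5.15
position: [0.5095, 0.2976, 0.0775]
tool_rot: [0.409, 0.709, -0.286, 0.499]
ft_force: [-1.7, -0.5, 1.0]
grip_width: 0.0455
grip_force: 17.1
t 5.15 q [ 0.8354  1.0479  1.4476 -1.1233  1.4721  0.9598] p [0.5095 0.2976 0.0775] F [-1.6678 -0.5482  1.0489] w 0.045468800641756374 g 17.102809846401215
[[-0.1671  0.8643  0.4745]
 [ 0.2938  0.503  -0.8128]
 [-0.9412  0.0035 -0.338 ]]
```

```bash
python3 -m pendant '[[[0,0,0,0,0,0,0.3],[0,0,0,0,0,0,0.3],[-0.005,0,0,0,0,0,0.3],[-0.01,0,0,0,0,0,0.3],[-0.01,0,0,0,0,0,0.3]]]' 35; python3 o.py
python3 - <<'E'
from rig import *
import cv2,numpy as np,pickle
a=camera("side")["img"];b=camera("wrist")["img"]
i=cv2.resize(a[80:230,130:330],(500,375),interpolation=cv2.INTER_CUBIC)
cv2.imwrite("pics/g1.png",np.hstack([i,cv2.resize(b[60:285,150:330],(300,375))])[:,:,::-1])
E
```

```text
time: 5.78
position: [0.5145, 0.2899, 0.1009]
tool_rot: [0.409, 0.709, -0.285, 0.499]
ft_force: [0.1, -0.0, -2.8]
grip_width: 0.0441
grip_force: 34.3
t 5.775 q [ 0.8216  1.007   1.4662 -1.1313  1.4726  0.9362] p [0.5145 0.2899 0.1009] F [ 0.1348 -0.0105 -2.7974] w 0.04406052891921271 g 34.29820775985718
[[-0.1676  0.8642  0.4745]
 [ 0.2951  0.5032 -0.8122]
 [-0.9406  0.0039 -0.3394]]
```

View pics/g1.png

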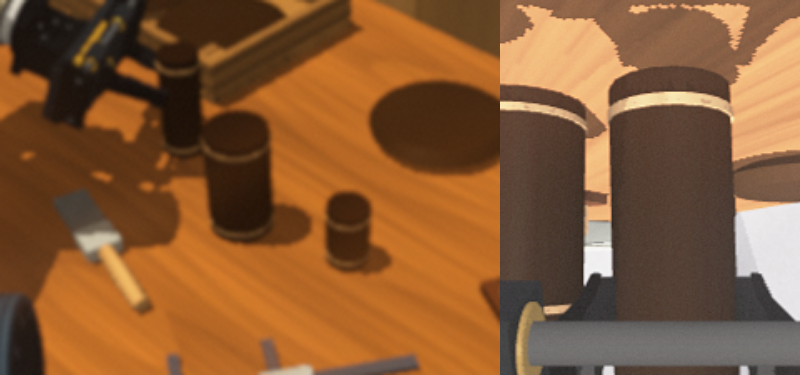

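The log is lifted: about 2.8 N of weight, 34 N of grip, and upright in the fingers. Next are the transit rows.

```bash
cat > tr.py <<'E'
from plan import *
R=grasp(-60,20);o=get_obs();p=o["position"];Rc=Ro.from_quat(o["tool_rot"]).as_matrix()
F=lay(242.2,20);c=dirv(242.2);cr=np.array([.5815,-.178,.070]);f=cr+.015*c+.008*F[:,2]
print("final",f)
E
python3 - <<'E'
from tr import *
rows([(np.array([.50,.29,.33]),Rc,5),(f+[0,0,.10],F,20)])
E
```

```text
final [ 0.576 -0.189  0.062]
[-0.042 -0.002 -0.017] [ 0. -0.  0.] q [ 0.825  0.932  1.478 -1.125  1.502  0.882] err 0.0000 v 0.59 marg 0.31
[-0.042 -0.002 -0.017] [ 0. -0.  0.] q [ 0.828  0.861  1.482 -1.119  1.533  0.822] err 0.0000 v 0.57 marg 0.31
[-0.042 -0.002 -0.017] [ 0. -0.  0.] q [ 0.831  0.792  1.476 -1.115  1.568  0.756] err 0.0000 v 0.55 marg 0.31
[-0.042 -0.002 -0.017] [ 0. -0.  0.] q [ 0.835  0.727  1.462 -1.114  1.605  0.686] err 0.0000 v 0.56 marg 0.32
[-0.042 -0.002 -0.017] [ 0. -0.  0.] q [ 0.838  0.666  1.439 -1.116  1.645  0.611] err 0.0000 v 0.60 marg 0.31
--
[ 0.    -0.009  0.024] [1.37  4.077 2.886] q [ 0.792  0.63   1.471 -1.069  1.588  0.645] err 0.0000 v 0.46 marg 0.36
[-0.002 -0.008  0.024] [1.37  4.077 2.886] q [ 0.741  0.595  1.505 -1.024  1.527  0.67 ] err 0.0000 v 0.49 marg 0.41
[-0.004 -0.007  0.024] [1.37  4.077 2.886] q [ 0.686  0.56   1.538 -0.979  1.462  0.687] err 0.0000 v 0.52 marg 0.45
[-0.006 -0.007  0.024] [1.37  4.077 2.886] q [ 0.625  0.525  1.57  -0.934  1.394  0.695] err 0.0000 v 0.55 marg 0.50
[-0.008 -0.006  0.024] [1.37  4.077 2.886] q 
[... 1129 characters left out ...]
022  0.007  0.012] [1.37  4.077 2.886] q [-0.312  0.384  1.718 -0.024  0.88  -0.039] err 0.0000 v 0.90 marg 0.72
[-0.022  0.008  0.01 ] [1.37  4.077 2.886] q [-0.398  0.409  1.7    0.08   0.906 -0.14 ] err 0.0000 v 0.83 marg 0.74
[-0.022  0.01   0.009] [1.37  4.077 2.886] q [-0.479  0.44   1.675  0.173  0.945 -0.226] err 0.0000 v 0.74 marg 0.76
[-0.022  0.011  0.007] [1.37  4.077 2.886] q [-0.554  0.478  1.644  0.254  0.994 -0.296] err 0.0000 v 0.65 marg 0.80
[-0.022  0.012  0.005] [1.37  4.077 2.886] q [-0.623  0.52   1.607  0.323  1.051 -0.351] err 0.0000 v 0.55 marg 0.83
[-0.022  0.013  0.003] [1.37  4.077 2.886] q [-0.687  0.567  1.564  0.383  1.114 -0.39 ] err 0.0000 v 0.51 marg 0.88
--
```

```bash
python3 -m pendant '[[[-0.042,-0.002,-0.017,0,0,0,0.3],[-0.042,-0.002,-0.017,0,0,0,0.3],[-0.042,-0.002,-0.017,0,0,0,0.3],[-0.042,-0.002,-0.017,0,0,0,0.3],[-0.042,-0.002,-0.017,0,0,0,0.3]]]' >/dev/null; python3 o.py
python3 -m pendant '[[[0,-0.009,0.024,1.4,4.1,2.9,0.3],[-0.002,-0.008,0.024,1.4,4.1,2.9,0.3],[-0.004,-0.007,0.024,1.4,4.1,2.9,0.3],[-0.006,-0.007,0.024,1.4,4.1,2.9,0.3],[-0.008,-0.006,0.024,1.4,4.1,2.9,0.3]]]' >/dev/null; python3 o.py
python3 -m pendant '[[[-0.010,-0.005,0.023,1.4,4.1,2.9,0.3],[-0.012,-0.004,0.022,1.4,4.1,2.9,0.3],[-0.014,-0.002,0.022,1.4,4.1,2.9,0.3],[-0.015,-0.001,0.021,1.4,4.1,2.9,0.3],[-0.017,0,0.019,1.4,4.1,2.9,0.3]]]' >/dev/null; python3 o.py
python3 -c "
from tr import *
rows([(f+[0,0,.10],F,10)])"
```

```text
t 6.5 q [ 0.8403  0.6697  1.4351 -1.1145  1.6472  0.61  ] p [0.4998 0.2918 0.3282] F [ 0.0451  0.8684 -2.3831] w 0.04343561415802708 g 34.303847551345825
[[-0.1682  0.8645  0.4736]
 [ 0.2947  0.5026 -0.8127]
 [-0.9407  0.0028 -0.3393]]
t 7.125 q [ 0.5608  0.496   1.6001 -0.8814  1.3234  0.6959] p [0.5181 0.1717 0.2846] F [-0.0208  0.3346 -3.69  ] w 0.04394446397541419 g 34.216275215148926
[[-0.0778  0.9458  0.3154]
 [ 0.6707  0.2837 -0.6853]
 [-0.7376  0.1582 -0.6564]]
t 7.75 q [ 0.1542  0.3696  1.7205 -0.5584  0.986   0.487 ] p [0.5356 0.0514 0.2428] F [-0.4736 -0.6722 -3.9001] w 0.0440375470206909 g 34.15942847728729
[[ 0.0764  0.9779  0.1945]
 [ 0.9089  0.0119 -0.4169]
 [-0.41    0.2087 -0.8879]]
final [ 0.576 -0.189  0.062]
[-0.018  0.002  0.018] [1.325 4.069 2.848] q [ 0.061  0.359  1.732 -0.465  0.936  0.399] err 0.0000 v 0.75 marg 0.71
[-0.019  0.003  0.017] [1.325 4.069 2.848] q [-0.034  0.355  1.738 -0.361  0.899  0.297] err 0.0000 v 0.83 marg 0.70
[-0.02   0.005  0.015] [1.325 4.069 2.848] q [-0.129  0.358  1.738 -0.249  0.876  0.187] err 0.0000 v 0.89 marg 0.70
[-0.021  0.006  0.013] [1.325 4.069 2.848] q [-0.222  0.368  1.732 -0.135  0.87   0.073] err 0.0000 v 0.92 marg 0.71
[-0.022  0.007  0.012] [1.325 4.069 2.848] q [-0.312  0.386  1.72  -0.023  0.881 -0.038] err 0.0000 v 0.89 marg 0.72
[-0.022  0.009  0.01 ] [1.325 4.069 2.848] q [-0.398  0.411  1.701  0.081  0.906 -0.138] err 0.0000 v 0.83 marg 0.74
[-0.022  0.01   0.008] [1.325 4.069 2.848] q [-0.479  0.442  1.676  0.174  0.945 -0.225] err 0.0000 v 0.74 marg 0.76
[-0.022  0.011  0.006] [1.325 4.069 2.848] q [-0.554  0.479  1.644  0.254  0.994 -0.296] err 0.0000 v 0.64 marg 0.80
[-0.022  0.012  0.005] [1.325 4.069 2.848] q [-0.623  0.521  1.607  0.323  1.051 -0.35 ] err 0.0000 v 0.55 marg 0.83
[-0.022  0.014  0.003] [1.325 4.069 2.848] q [-0.687  0.567  1.564  0.383  1.114 -0.39 ] err 0.0000 v 0.51 marg 0.88
--
```

```bash
python3 -m pendant '[[[-0.018,0.002,0.018,1.3,4.1,2.8,0.3],[-0.019,0.003,0.017,1.3,4.1,2.8,0.3],[-0.020,0.005,0.015,1.3,4.1,2.8,0.3],[-0.021,0.006,0.013,1.3,4.1,2.8,0.3],[-0.022,0.007,0.012,1.3,4.1,2.8,0.3]]]' >/dev/null; python3 o.py >/dev/null
python3 -m pendant '[[[-0.022,0.009,0.010,1.3,4.1,2.8,0.3],[-0.022,0.010,0.008,1.3,4.1,2.8,0.3],[-0.022,0.011,0.006,1.3,4.1,2.8,0.3],[-0.022,0.012,0.005,1.3,4.1,2.8,0.3],[-0.022,0.014,0.003,1.3,4.1,2.8,0.3]]]' >/dev/null; python3 o.py
python3 -c "
from tr import *
rows([(f+[0,0,.06],F,2)])
import cv2
from rig import camera
d={n:camera(n) for n in('scene','side','wrist')};pickle.dump((get_obs(),d),open('hov.pkl','wb'))
A=lambda n,u,v:cv2.resize(d[n]['img'][v:v+90,u:u+120],(400,300),interpolation=cv2.INTER_CUBIC)
cv2.imwrite('pics/h1.png',np.vstack([np.hstack([A('scene',205,200),A('side',292,138)]),np.hstack([cv2.resize(d['wrist']['img'],(400,300)),cv2.resize(d['scene']['img'],(400,300))])])[:,:,::-1])"
```

```text
t 9.0 q [-0.6866  0.5698  1.5614  0.3873  1.1171 -0.4034] p [ 0.577  -0.1879  0.1621] F [ 0.5934 -0.3142 -3.0502] w 0.04367496439457345 g 34.11461412906647
[[ 0.4272  0.8899  0.1602]
 [ 0.835  -0.4562  0.3077]
 [ 0.3469  0.0023 -0.9379]]
final [ 0.576 -0.189  0.062]
[-0.008 -0.     0.018] [-0.051 -0.148  0.331] q [-0.687  0.595  1.578  0.393  1.076 -0.415] err 0.0000 v 0.33 marg 0.86
[-0.007 -0.     0.018] [-0.051 -0.148  0.331] q [-0.687  0.622  1.594  0.4    1.035 -0.427] err 0.0000 v 0.32 marg 0.85
--
```

View pics/h1.png

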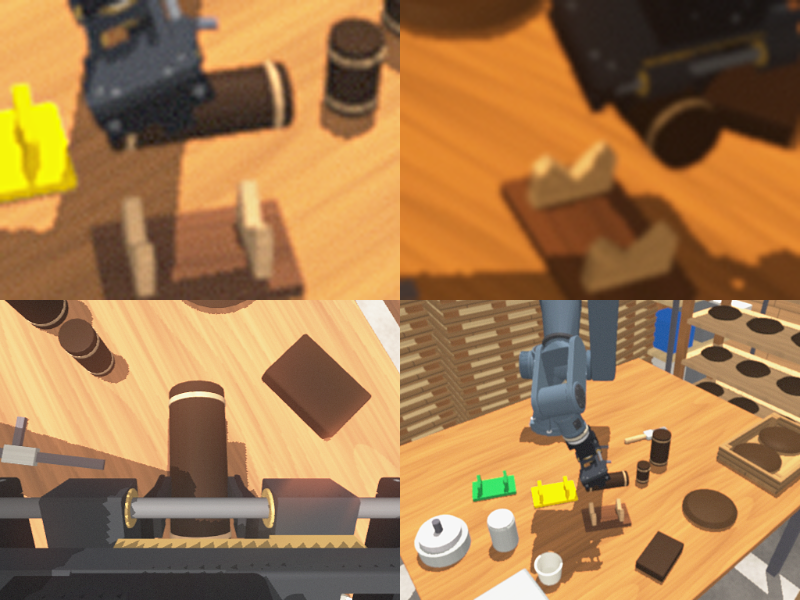

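The hover view shows the log level and parallel to the cradle, with its far end cap in the scene crop at about (285,93) and the saddles at (140,245) and (255,230). I'll refine the cradle pose with a fit over board corners and saddle tips, and check the log's end.

Run:
```python
from h import *
from scipy.optimize import least_squares
np.set_printoptions(precision=4,suppress=True)
def proj(n,P):
    c=d[n];u=(c["R"]@np.asarray(P).T).T+c["t"];u=u@c["intrinsics"].T;return u[:,:2]/u[:,2:]
B=lambda x,y:(x*.075,y*.045,.015); S=lambda x,y:(x*.045,y*.0285,.06)
# +x end is at az 62 (right in scene, up in side); +y is at az 152 (away in scene)
sc=[(B(-1,1),438,113),(B(1,1),715,72),(B(1,-1),755,198),(B(-1,-1),468,240),(S(-1,1),499,73),(S(1,1),673,47),(S(-1,-1),516,141),(S(1,-1),694,114)]
si=[(B(1,1),453,382),(B(-1,-1),743,540),(B(-1,1),582,585),(S(1,1),516,345),(S(1,-1),604,324),(S(-1,1),599,467),(S(-1,-1),692,442)]
def f(p,full=True):
    r=[]
    for n,L,u0,v0,ox,oy in(("scene",sc,225,246,400,0),("side",si,312,178,400,300)):
        for P,x,y in L:
            c,s=np.cos(p[2]),np.sin(p[2]);W=[[p[0]+c*P[0]-s*P[1],p[1]+s*P[0]+c*P[1],P[2]]]
            r+=list(proj(n,W)[0]-[u0+(x-ox+.5)/5-.5,v0+(y-oy+.5)/5-.5])
    return np.array(r)
s=least_squares(f,[.58,-.178,1.085],loss='soft_l1');print(s.x,np.degrees(s.x[2]));print(f(s.x).reshape(-1,2))
o,dd=pickle.load(open("hov.pkl","rb"))
from scipy.spatial.transform import Rotation as Ro
R=Ro.from_quat(o["tool_rot"]).as_matrix();t=np.radians(19.8);u=R@[-np.cos(t),0,-np.sin(t)]
g=o["position"]-.008*R[:,2];ctr=g-.015*u;print("log axis",u,"centre",ctr,"far end px",proj("scene",[ctr-.065*u]),proj("side",[ctr-.065*u]))
```

```text
[ 0.5816 -0.1772  1.0837] 62.09164932926781
[[-0.1679 -1.2295]
 [ 0.5135 -0.9706]
 [ 1.0815 -0.4508]
 [-0.6716  0.0277]
 [-0.197  -2.3614]
 [-0.2461 -2.0022]
 [ 0.3657  0.7463]
 [ 0.7383  0.9425]
 [-0.5818 -0.9318]
 [ 1.0355  0.2162]
 [-0.0122  0.3745]
 [-0.298   0.2016]
 [ 2.447  -0.5728]
 [-0.1887  0.7605]
 [ 2.5396  0.1724]]
log axis [-0.4584 -0.8887 -0.0063] centre [ 0.5826 -0.1786  0.1688] far end px [[290.95   228.2072]] [[347.8867 145.6213]]
```

```bash
sed -i 's/\[.5815,-.178,.070\]/[.5816,-.1772,.070]/;s/242\.2/242.1/g' tr.py; python3 -c "
from tr import *
rows([(f+[0,0,.012],F,5),(f,F,5)])"
```

```text
final [ 0.576 -0.188  0.062]
[-0.006 -0.     0.016] [-0.014 -0.032  0.127] q [-0.687  0.594  1.576  0.392  1.079 -0.415] err 0.0000 v 0.28 marg 0.86
[-0.006 -0.     0.016] [-0.014 -0.032  0.127] q [-0.687  0.617  1.589  0.4    1.045 -0.429] err 0.0000 v 0.28 marg 0.85
[-0.006 -0.     0.016] [-0.014 -0.032  0.127] q [-0.686  0.642  1.601  0.408  1.01  -0.443] err 0.0000 v 0.27 marg 0.84
[-0.006 -0.     0.016] [-0.014 -0.032  0.127] q [-0.686  0.667  1.612  0.417  0.977 -0.457] err 0.0000 v 0.27 marg 0.83
[-0.006 -0.     0.016] [-0.014 -0.032  0.127] q [-0.686  0.693  1.622  0.427  0.944 -0.472] err 0.0000 v 0.26 marg 0.82
--
[-0.001  0.     0.002] [0. 0. 0.] q [-0.686  0.697  1.623  0.428  0.94  -0.474] err 0.0000 v 0.03 marg 0.82
[-0.001  0.     0.002] [0. 0. 0.] q [-0.686  0.7    1.624  0.43   0.935 -0.477] err 0.0000 v 0.03 marg 0.82
[-0.001  0.     0.002] [0. 0. 0.] q [-0.686  0.704  1.625  0.431  0.931 -0.479] err 0.0000 v 0.03 marg 0.82
[-0.001  0.     0.002] [0. 0. 0.] q [-0.686  0.708  1.626  0.433  0.927 -0.482] err 0.0000 v 0.03 marg 0.81
[-0.001  0.     0.002] [0. 0. 0.] q [-0.686  0.712  1.627  0.434  0.922 -0.484] err 0.0000 v 0.03 marg 0.81
--
```

```bash
python3 -m pendant '[[[-0.006,0,0.016,0,0,0.13,0.3],[-0.006,0,0.016,0,0,0.13,0.3],[-0.006,0,0.016,0,0,0.13,0.3],[-0.006,0,0.016,0,0,0.13,0.3],[-0.006,0,0.016,0,0,0.13,0.3]]]' >/dev/null; python3 o.py
python3 -c "
from tr import *
rows([(f,F,5)])
import cv2
from rig import camera
d={n:camera(n) for n in('scene','side')}
A=lambda n,u,v:cv2.resize(d[n]['img'][v:v+90,u:u+120],(400,300),interpolation=cv2.INTER_CUBIC)
cv2.imwrite('pics/h2.png',np.hstack([A('scene',205,210),A('side',292,148)])[:,:,::-1])"
```

```text
t 9.775 q [-0.6844  0.6935  1.6166  0.4306  0.9492 -0.474 ] p [ 0.5784 -0.1875  0.0757] F [-0.1445 -0.33   -2.8785] w 0.043751569038766605 g 34.12065804004669
[[ 0.4367  0.8849  0.1622]
 [ 0.8304 -0.4658  0.3056]
 [ 0.3459  0.0013 -0.9383]]
final [ 0.576 -0.188  0.062]
[-0.001 -0.     0.002] [ 0.005 -0.048  0.031] q [-0.685  0.697  1.619  0.431  0.944 -0.476] err 0.0000 v 0.04 marg 0.82
[-0.001 -0.     0.002] [ 0.005 -0.048  0.031] q [-0.685  0.701  1.621  0.432  0.938 -0.478] err 0.0000 v 0.04 marg 0.82
[-0.001 -0.     0.002] [ 0.005 -0.048  0.031] q [-0.685  0.704  1.623  0.433  0.933 -0.48 ] err 0.0000 v 0.04 marg 0.82
[-0.001 -0.     0.002] [ 0.005 -0.048  0.031] q [-0.685  0.708  1.625  0.433  0.928 -0.482] err 0.0000 v 0.04 marg 0.82
[-0.001 -0.     0.002] [ 0.005 -0.048  0.031] q [-0.686  0.712  1.627  0.434  0.922 -0.484] err 0.0000 v 0.04 marg 0.81
--
```

View pics/h2.png

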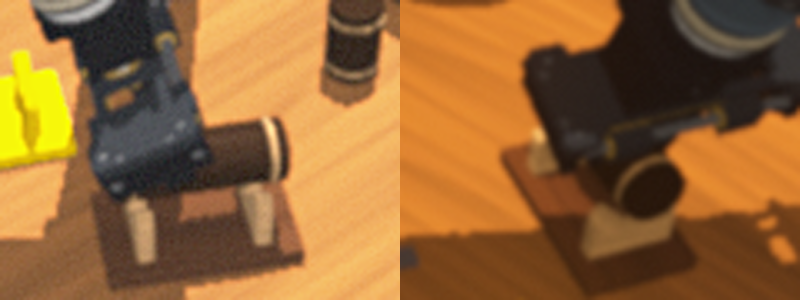

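Both notches are under the log: the saddles sit at (140,230) and (260,215), with the log end at about (280,150). I'll lower it gently, watching the force.

```bash
python3 -m pendant '[[[-0.001,0,0.0024,0,0,0,0.3],[-0.001,0,0.0024,0,0,0,0.3],[-0.001,0,0.0024,0,0,0,0.3],[-0.001,0,0.0024,0,0,0,0.3],[0,0,0,0,0,0,0.3]]]' >/dev/null; python3 o.py|head -1
python3 -m pendant '[[[-0.0003,0,0.001,0,0,0,0.3],[0,0,0,0,0,0,0.3],[-0.0003,0,0.001,0,0,0,0.3],[0,0,0,0,0,0,0.3],[0,0,0,0,0,0,0.3]]]'>/dev/null; python3 o.py|head -1
```

```text
t 10.5 q [-0.6856  0.7077  1.6207  0.4361  0.933  -0.4843] p [ 0.5781 -0.1881  0.0665] F [-0.2492  0.1825 -3.9449] w 0.04385040502495896 g 34.125720262527466
t 11.125 q [-0.6854  0.7108  1.6214  0.4375  0.9292 -0.4863] p [ 0.5783 -0.1881  0.0645] F [ 1.3025 -0.2993 -2.8261] w 0.043821483223582154 g 34.11971390247345
```

```bash
python3 -m pendant '[[[-0.0003,-0.001,0.001,0,0,0,0.3],[0,0,0,0,0,0,0.3],[-0.0003,-0.001,0.001,0,0,0,0.3],[0,0,0,0,0,0,0.3],[0,0,0,0,0,0,0.3]]]'>/dev/null; python3 o.py|head -1
python3 -m pendant '[[[-0.0003,0,0.001,0,0,0,0.3],[0,0,0,0,0,0,0.3],[0,0,0,0,0,0,0.3],[0,0,0,0,0,0,0.3],[0,0,0,0,0,0,0.3]]]'; python3 o.py|head -1
```

```text
t 11.75 q [-0.686   0.7113  1.6263  0.4403  0.9221 -0.4906] p [ 0.5775 -0.1878  0.0632] F [ 0.4827 -1.918   4.268 ] w 0.043911136610866285 g 34.671138525009155
time: 12.38
position: [0.5775, -0.1878, 0.063]
tool_rot: [0.843, 0.509, 0.152, -0.089]
ft_force: [-2.1, -2.4, 8.8]
grip_width: 0.0441
grip_force: 35.2
t 12.375 q [-0.6862  0.7116  1.6265  0.4411  0.9217 -0.4914] p [ 0.5775 -0.1878  0.063 ] F [-2.0959 -2.3525  8.8189] w 0.044077705569114486 g 35.154762268066406
```

Contact at the predicted seating height. I'll ease the grip and open.

```bash
python3 -m pendant '[[[0,0,0,0,0,0,0.4],[0,0,0,0,0,0,0.45],[0,0,0,0,0,0,0.5],[0,0,0,0,0,0,0.53],[0,0,0,0,0,0,0.56]]]' 5; python3 o.py|head -1
python3 -m pendant '[[[0,0,0,0,0,0,0.62],[0,0,0,0,0,0,0.7],[0,0,0,0,0,0,0.8],[0,0,0,0,0,0,0.9],[0,0,0,0,0,0,0.95]]]'; python3 o.py|head -1
```

```text
time: 13.0
position: [0.5762, -0.1865, 0.061]
tool_rot: [0.843, 0.509, 0.151, -0.091]
ft_force: [0.7, 0.4, 0.7]
grip_width: 0.048
grip_force: 0.4
t 13.0 q [-0.6856  0.7144  1.6285  0.4405  0.9208 -0.4918] p [ 0.5762 -0.1865  0.061 ] F [0.7188 0.418  0.7455] w 0.04801690155893785 g 0.35131185315549374
time: 13.62
position: [0.5766, -0.187, 0.0614]
tool_rot: [0.843, 0.509, 0.151, -0.09]
ft_force: [-0.6, 0.1, 0.5]
grip_width: 0.0792
grip_force: 0.0
t 13.625 q [-0.6858  0.7139  1.6279  0.4405  0.9207 -0.4917] p [ 0.5766 -0.187   0.0614] F [-0.6207  0.1476  0.4853] w 0.07919182843826261 g 0.0
```

Released with no residual force. I'll back off along the fingers and inspect.

```bash
python3 -m pendant '[[[0,0,-0.01,0,0,0,1],[0,0,-0.02,0,0,0,1],[0,0,-0.03,0,0,0,1],[0,0,-0.04,0,0,0,1],[0,0,-0.05,0,0,0,1]]]'; 
python3 -m pendant '[[[0.03,0,-0.03,0,0,0,1],[0.03,0,-0.03,0,0,0,1],[0.03,0,-0.02,0,0,0,1],[0.03,0,-0.01,0,0,0,1],[0,0,0,0,0,0,1]]]'; 
python3 -c "
import cv2,numpy as np,pickle
from rig import camera
d={n:camera(n) for n in('scene','side','wrist')};pickle.dump(d,open('fin.pkl','wb'))
A=lambda n,u,v:cv2.resize(d[n]['img'][v:v+60,u:u+80],(400,300),interpolation=cv2.INTER_CUBIC)
B=lambda n:cv2.resize(d[n]['img'],(400,300))
cv2.imwrite('pics/f1.png',np.vstack([np.hstack([A('scene',225,236),A('side',312,170)]),np.hstack([B('scene'),B('wrist')])])[:,:,::-1])"
```

```text
time: 14.25
position: [0.5514, -0.2328, 0.2033]
tool_rot: [0.843, 0.509, 0.151, -0.091]
ft_force: [0.7, -0.2, -0.1]
grip_width: 0.0871
grip_force: 0.0
time: 14.88
position: [0.5908, -0.1599, 0.3306]
tool_rot: [0.842, 0.51, 0.152, -0.088]
ft_force: [-0.5, -0.6, -0.3]
grip_width: 0.0869
grip_force: 0.0
```

View pics/f1.png

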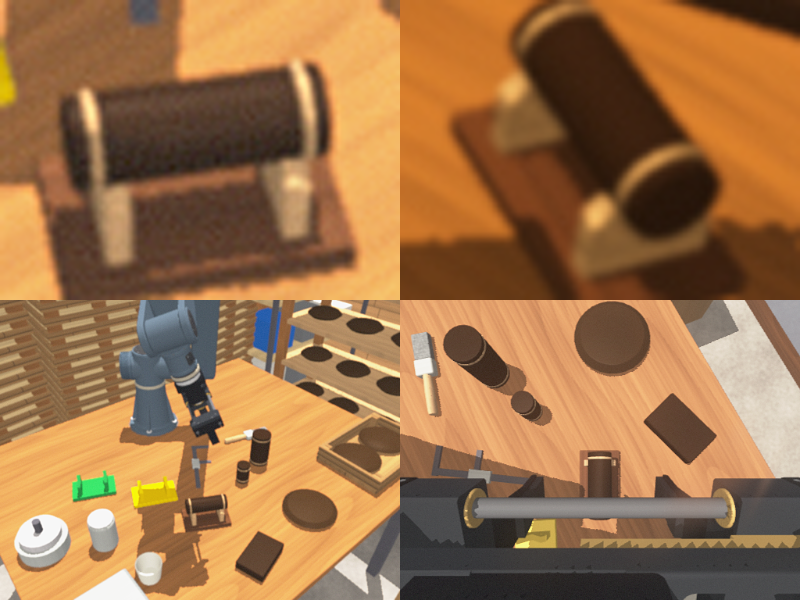

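The log lies in both notches and the other logs still stand. I'll check centring numerically using the end silhouettes at columns 62 and 329 of the scene crop.

Run:
```python
from h import *
def proj(n,P):
    c=d[n];u=(c["R"]@np.asarray(P).T).T+c["t"];u=u@c["intrinsics"].T;return u[:,:2]/u[:,2:]
a=np.radians(62.1);e=np.array([np.cos(a),np.sin(a),0]);l=np.array([-e[1],e[0],0])
th=np.linspace(0,2*np.pi,100)
for s in(-.01,-.005,0,.005,.01):
    P=lambda k:np.array([[.5816,-.1772,.07]+(s+k*.065)*e+.024*(np.cos(t)*l+np.sin(t)*np.array([0,0,1])) for t in th])
    f=lambda n,k,u0,v0:((proj(n,P(k))-[u0,v0]+.5)*5-.5)
    A,B=f("scene",-1,225,236),f("scene",1,225,236);C=f("side",-1,312,170);D=f("side",1,312,170)
    print(s,"scene L %.0f R %.0f mean y %.0f"%(A[:,0].min(),B[:,0].max(),A[:,1].max()),"side near-end x %.0f..%.0f y %.0f..%.0f"%(C[:,0].min()+400,C[:,0].max()+400,C[:,1].min(),C[:,1].max()), "far-end top y %.0f left x %.0f"%(D[:,1].min(),D[:,0].min()+400))
for x in(-.045,.045): print(((proj("scene",[np.array([.5816,-.1772,.06])+x*e-.0285*l])-[225,236]+.5)*5-.5))
```

```text
-0.01 scene L 40 R 316 mean y 196 side near-end x 640..733 y 189..263 far-end top y 9 left x 516
-0.005 scene L 50 R 326 mean y 194 side near-end x 635..728 y 182..256 far-end top y 3 left x 512
0 scene L 60 R 336 mean y 193 side near-end x 629..723 y 174..248 far-end top y -3 left x 507
0.005 scene L 70 R 346 mean y 191 side near-end x 624..717 y 167..241 far-end top y -10 left x 503
0.01 scene L 79 R 356 mean y 190 side near-end x 619..712 y 159..233 far-end top y -16 left x 499
[[117.78439039 194.75571774]]
[[297.6436497  168.71638344]]
```

Centred to within about 2 mm, so I'm handing in.

```bash
python3 -c "
from rig import hand_in
print(hand_in())"
```

```text
the job is handed in; nothing more can be done
None
```

The tall slim log lies in both notches of the wooden cradle, centred to within about 2–4 mm by the camera images. It was lowered in with the gripper, the other two logs were left standing, and the job was handed in at about 15 s.

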